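# Load the drill jig and hold its drill plate down

### The job

Load the drill jig on the bench for drilling: slide the flat metal blank into the jig's slot under the two side lips until its leading end is fully home against the stop, then bring the drill plate over it, nose towards the closed end, between the lips, and work it along until it drops onto the locating pin hidden beneath it and lies flat on the blank. Finish while holding the drill plate: keep it pressed down on the blank with a steady push of at least 10 newtons and do not let go. Leave the spanner and the bolt lying by the jig where they are.

Things in the scene. Friction and masses are not known exactly. Their poses are not given: they have to be found in the camera images.
- drill_jig: Drill jig screwed to the bench, fixed. Grey base 164 x 90 x 28 mm (x -114 to 50) with 12 mm high flanges out to |y| = 62; two bright steel side rails on top. Its frame: z = 0 on the bench, x the way the blank is slid in, origin under the stop face (x = 0). The stop is a block at x 0 to 45, top at z 36, carrying the locating pin. Mounting screws at |y| = 53.5 reach z 20.5.
- jig_mouth (a point): Middle of the slot floor at its open mouth: (-111, 0, 28) mm in the drill_jig frame. The slot for the blank runs from here to the stop, 58 mm wide (y +-29) and 11.5 mm high (z 28 to 39.5, under the lips). Over its first 13 mm its walls flare by 5 mm a side and its roof by 4 mm.
- jig_tongue (a point): Middle of the top of the front end of the grey loading tongue: (-161, 0, 28) mm in the drill_jig frame. The tongue, 34 mm wide and 11 mm thick (z 17 to 28), level with the slot floor, leads from x -165 to the base at x -114 and carries the blank as it goes in; beside it is bare bench, so fingers can straddle it.
- jig_gap (a point): Middle of the gap between the lips at their top: (-37.5, 0, 49) mm in the drill_jig frame. The rails overhang the blank as lips at |y| 20.5 to 42, z 39.5 to 49, x -111 to 45. The 41 mm wide gap between them is open above, its top edges bevelled by 3.5 mm; the drill plate goes in here.
- jig_pin (a point): Centre of the top of the locating pin: (17, 0, 44) mm in the drill_jig frame. Steel pin, 10 mm in diameter, its tip bevelled over 2.5 mm to 6 mm across. It stands 6 mm above the top of a loaded blank and stays below the lip tops; the drill plate hides it.
- blank: Loose blank: plain aluminium flat bar 165 x 56 x 10 mm, 0.18 to 0.33 kg, flat on the bench. Origin at the centre of its underside, x along its length, at the start within 0.65 rad of the jig's x; either end may lead. Fully home, its centre is at x -82.5 mm in the drill_jig frame and its last 54 mm stick out of the mouth. Grip it across its width near the trailing end.
- drill_plate: Loose steel plate 38.5 mm wide, 16 thick, 0.3 to 0.52 kg: full width from x -67.5 to 67.5 mm, then a nose tapering to 18 mm at x 78. Origin: centre of the underside of the full-width part; x to the nose, at the start within 0.65 rad of the jig's x. Seated on the blank, origin at (-37.5, 0, 38) mm in the drill_jig frame; on the pin's tip, 6 mm higher.
- plate_hole (a point): Mouth of the blind dowel hole in the drill plate's underside: (54.5, 0, 0) mm in the drill_plate frame; 11.8 mm in diameter, 11 mm deep, not visible from above.
- plate_grip (a point): Middle of the drill plate's black grip bar: (0, 0, 29) mm in the drill_plate frame. Two brass drill bushes, 15 mm across, 3 mm high, stand behind it at x -36 and -56. The bar is 46 mm long (x), 14 mm wide (y), 26 mm high (z 16 to 42 mm); grip it across its width.
- spanner_13: Bystander: steel combination spanner 177 x 27 x 9 mm lying on the bench; origin at the centre of its underside. Leave it.
- bolt_m8: Bystander: bolt with nut, 50 x 15 x 12 mm, lying down; origin under its middle. Leave it.

How it is judged:
On the way, in this order (a step that is already met when the one before it is completed fails the run):
1. the blank lies fully home in the slot, against the stop (x of blank in the frame of drill_jig between -0.086 and -0.08 m and z of blank in the frame of drill_jig between 0.026 and 0.0305 m and angle between the x axis of blank and the x axis of drill_jig, either way round below 0.04 rad), for 0.2 s.
2. the drill plate has dropped onto the pin and lies flat on the blank (all of step 1 and horizontal distance between plate_hole and jig_pin below 0.0025 m and z of drill_plate in the frame of drill_jig between 0.0355 and 0.0405 m and angle between drill_plate's own z axis and vertical below 0.035 rad and angle between the x axis of drill_plate and the x axis of drill_jig, either way round below 0.05 rad), for 0.2 s.
At the end, for the whole second after the job is handed in: Blank on the slot floor within 3.5 mm of the stop, straight to 0.04 rad; plate hole within 2.5 mm of the pin axis, plate within 2.5 mm of its seat on the blank, level to 0.035 and in line to 0.05 rad; robot still holding it, pressing on the blank with over 9 N through the last second (all of step 2 and contact force between drill_plate and blank above 9 N and contact force between any of the fingers, the arm and drill_plate above 3 N); the arm keeps its last pose, push and grip.
It fails at once if the spanner is pushed more than 30 mm from its place (distance of spanner_13 from where it was at the start of the episode above 0.03 m).
It fails at once if the bolt is pushed more than 30 mm from its place (distance of bolt_m8 from where it was at the start of the episode above 0.03 m).
It also fails if it takes over 51 s, if anything falls off the work surface, if the arm or the gripper's body presses on something with over 40 N, if the wrist force passes 120 N, or if a joint passes its speed limit or range.

### The arm

A 6-joint arm with a two-finger parallel gripper is mounted at the origin on the work surface; the furniture and walls round the work are solid. World frame = base frame: x ahead of the robot, y to its left, z up, the work surface at z = 0. Lengths are in m, angles in rad, forces in N, time in s.
With the tool pointing down it reaches from about 0.25 to 0.8 m from the base axis. Payload 3.9 kg.
Tool frame: the origin (TCP) lies at the very end of the fingers, on their centre line; the grasp point (between the pads) lies 19 mm behind it; z points along the fingers, y is the line along which they close (so a half turn about z gives the same grasp; the last joint's range is limited). The gripper opens to 85 mm and grips with 20 to 120 N. Pads are 22 mm wide; open, the fingers measure 114 mm over their backs; the gripper's body (76 mm by 85 mm) begins 54 mm behind the grasp point. The pads swing forward as they close: fully open they stand 13 mm farther back than shut.
Start: joints at [1.333, 0.26, -0.138, 1.173, 0, 1.571], TCP at [0.124, 0.51, 0.231] pointing down, gripper open.
Joint ranges: [-2.78, 2.78], [-0.83, 1.72], [-1.28, 1.37], [-1.9, 2.12], [-1.57, 1.48], [-3.14, 3.14]. Speed limits (rad/s): [2.57, 2.57, 3.14, 3.14, 3.14, 3.14].

### API

Orientations are given as a 3x3 rotation matrix whose columns are the frame's x, y, z axes.
In Python, from cell import arm gives the robot as it stands.
- The arm moves only by the tool move_arm, never from a script. Its argument "rows" is a list of rows, each a list of 5 numbers: the shift along the tool's x, y, z in mm, then the turn about the tool's z in units of 5 degrees (1.0 is 5 degrees), then the finger opening in mm, from 0 to 85.4. A call has 1 to 20 rows; each row shifts and turns the commanded pose from where the row before left it, along the tool's axes as they then stand; what a row does not reach is not made up. A row lasts 1/10 s, in which the tool goes at most 50 mm and 8.59 degrees, less where a joint would pass 70% of its speed; a pose out of reach is approached as far as the arm can. A call with a gripper value outside its range is refused whole. The fingers move at their own pace and stop on an object; "grip_force" is the grip in N (left out, the last holds). Time passes only in rows, so rows that do not move let the fingers close. It gives the time, the measured TCP pose, the force, the opening and the grip force at its end, in the units of the state.
- arm.observe(): the state, without advancing time (a new reading comes with each control period).
- arm.read_camera(name): name is "scene" or "top" or "wrist"; returns a dict with "pixels" (420x560x3 uint8, red, green, blue), "camera_matrix" (3x3 intrinsics, pixels), "distortion" ([k1, k2, p1, p2, k3] as OpenCV has them; the pictures are not rectified), "world_to_cam" (4x4, takes a point from world to camera coordinates). Camera axes: x right, y up, looking along -z (the intrinsics and any distortion apply to the point x, -y, -z); pixel columns grow to the right and rows downward; lengths in m; the calibration is good to about 2 mm. A picture is of the moment at which its call begins. There is no depth.
- arm.sign_off(): hands the job in; it is judged then, once.
The state is a dict: "time_s": time; "joints": joint angles; "dq": joint speeds; "joint_efforts": joint torques, N m; "ee_pos": TCP position; "orientation": TCP orientation; "wrist_force": force on the tool from outside, world axes, zero at the start; "wrist_torque": the same for the moment, N m; "finger_gap": finger opening in m; "grip_force": force on a finger pad.
Only numpy, scipy, OpenCV 4.12 (cv2) and the standard library are available. Lean on these libraries where they do the work, as an engineer would, in place of code of your own. Each camera call takes 0.05 s, during which the arm holds its last target. There are 200 camera calls.

## Working session

There is one attempt and no reset: what is moved stays moved. The work goes in short steps, Python scripts to look and compute and a tool call to move; the robot and the scene stay as the last step left them, time stands still between calls to the robot, and variables do not carry over. Pictures are saved under pics/ and viewed, at most 10 in all, crops included, and the job is handed in when it is done.

Besides the shell and the picture viewer there is one more tool, called after "Request:" by a JSON object that holds its "method" and its "body", one argument or row to a line. move_arm: Moves the arm, as the interface text tells. Its arguments: {"type":"object","properties":{"rows":{"type":"array"},"grip_force":{"type":"number"}},"required":["rows"]}

```bash
ls; mkdir -p pics
python3 - <<'E'
from cell import arm
import cv2,pickle
s=arm.observe();print(s)
D={}
for n in("scene","top"):
    d=arm.read_camera(n);D[n]=d;cv2.imwrite(f"pics/{n}0.png",d["pixels"][:,:,::-1]);print(n,d["camera_matrix"],d["distortion"],d["world_to_cam"])
pickle.dump(D,open("cams0.pkl","wb"))
E
```

```text
pics
{'time_s': 0.0, 'joints': array([ 1.33294273e+00,  2.60673748e-01, -1.39370176e-01,  1.17268418e+00,
        2.31196495e-05,  1.57082351e+00]), 'dq': array([ 0.0003986 , -0.00034012,  0.00046208,  0.00072433, -0.00058514,
       -0.00204665]), 'joint_efforts': array([-4.22607181e-04, -4.05671346e+01,  2.53925389e+01,  1.86426973e-02,
        1.30344583e-04,  3.87204679e-06]), 'ee_pos': array([0.12353302, 0.5095658 , 0.23046986]), 'orientation': array([[-9.71839525e-01,  2.35643183e-01, -4.77628740e-04],
       [ 2.35643665e-01,  9.71837722e-01, -1.87194272e-03],
       [ 2.30670874e-05, -1.93177811e-03, -9.99998134e-01]]), 'wrist_force': array([-0.59912253,  0.26234737, -0.6450711 ]), 'wrist_torque': array([ 0.01264894,  0.04188833, -0.0784754 ]), 'grip_force': 0.0, 'finger_gap': 0.08535229467935107}
scene [[503.15617697   0.         284.16791531]
 [  0.         503.15617697 203.00833443]
 [  0.           0.           1.        ]] [-0.14220838  0.          0.          0.          0.        ] [[ 0.67105199 -0.74140786  0.00190104 -0.29022483]
 [ 0.40694     0.37046436  0.83495868 -0.24768502]
 [-0.6197492  -0.55952707  0.55030935 -1.19218408]
 [ 0.          0.          0.          1.        ]]
top [[528.96982592   0.         277.4573709 ]
 [  0.         528.96982592 211.73500771]
 [  0.           0.           1.        ]] [-0.11367978  0.          0.          0.          0.        ] [[ 1.09016577e-04 -9.99991139e-01  4.20832632e-03  4.38910802e-02]
 [ 9.94793942e-01  5.37305243e-04  1.01905465e-01 -4.85525656e-01]
 [-1.01906824e-01  4.17530814e-03  9.94785186e-01 -1.37596387e+00]
 [ 0.00000000e+00  0.00000000e+00  0.00000000e+00  1.00000000e+00]]
```

View pics/top0.png

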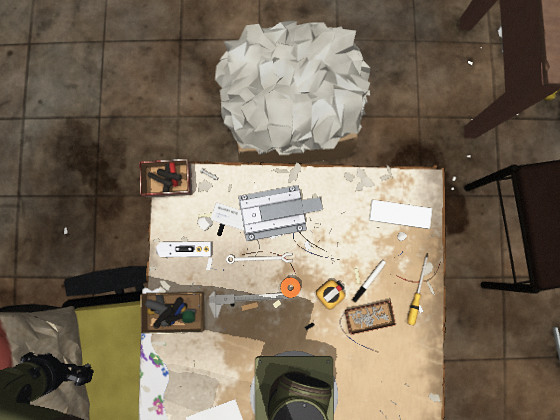

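View pics/scene0.png

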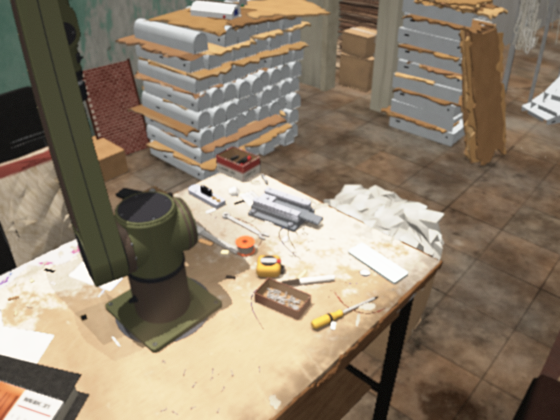

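The top view shows the jig at about (275,212) with its tongue pointing right, the blank at (400,213), the drill plate at (184,249) and the spanner at (260,258). The scene view shows the same layout. I'll zoom in next.

Run:
```python
import cv2
i=cv2.imread("pics/top0.png")
a=cv2.resize(i[180:270,150:340],None,fx=4.2,fy=4.2,interpolation=cv2.INTER_CUBIC)
b=cv2.resize(i[190:235,360:440],None,fx=4,fy=4,interpolation=cv2.INTER_CUBIC)
import numpy as np
o=np.zeros((a.shape[0]+b.shape[0],798,3),np.uint8);o[:a.shape[0],:a.shape[1]]=a[:,:798];o[a.shape[0]:,:b.shape[1]]=b
cv2.imwrite("pics/z1.png",o);print(o.shape,a.shape)
```

```text
(558, 798, 3) (378, 798, 3)
```

View pics/z1.png

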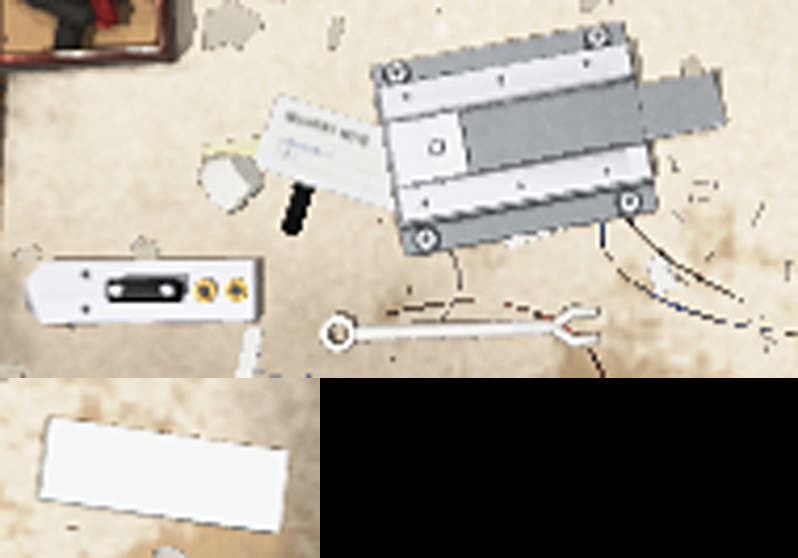

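The zoom shows the jig with tongue right at (720,98) and pin at (437,147). The plate's nose is left at about (28,290) and its bushes are right at (205–237,290). The blank is in the inset with corners (46,417), (288,450), (280,532), (38,499). The spanner runs (325–600,330).

```bash
cat > h.py <<'E'
import numpy as np,cv2
from scipy.optimize import least_squares
F=np.diag([1.,-1,-1])
def proj(d,P):
    W=d["world_to_cam"];R=F@W[:3,:3];t=F@W[:3,3]
    return cv2.projectPoints(np.asarray(P,float).reshape(-1,3),cv2.Rodrigues(R)[0],t,d["camera_matrix"],np.array(d["distortion"],float))[0][:,0]
def w(p,P):
    P=np.asarray(P,float)/1000;c,s=np.cos(p[2]),np.sin(p[2])
    return np.c_[p[0]+c*P[:,0]-s*P[:,1],p[1]+s*P[:,0]+c*P[:,1],P[:,2]]
def fit(d,P,uv,p0):
    "planar pose (x,y,yaw) of object points P (mm) seen at uv"
    r=least_squares(lambda p:(proj(d,w(p,P))-uv).ravel(),p0,x_scale=[.01,.01,.05],loss="soft_l1")
    return r.x,np.abs(r.fun).reshape(-1)
JIG=[[50,-62,12],[-114,-62,12],[-114,62,12],[50,62,12],[-165,-17,28],[-165,17,28],[17,0,44]]
BL=[[82.5,-28,10],[-82.5,-28,10],[-82.5,28,10],[82.5,28,10]]
PL=[[-67.5,-19.25,16],[-67.5,19.25,16],[-23,0,42],[23,0,42],[67.5,-19.25,16],[67.5,19.25,16],[-36,0,19],[-56,0,19]]
E
python3 - <<'E'
from h import *;import pickle
d=pickle.load(open("cams0.pkl","rb"))["top"]
z=lambda a:np.array(a,float)/4.2+[150,180]-.5+.5/4.2
jig=z([(372,68),(622,25),(657,210),(405,255),(718,70),(726,125),(437,147)])
b=np.array([(46,417),(288,450),(280,532),(38,499)],float);b=(b-[0,378])/4+[360,190]-.375
pl=z([(261,258),(261,321),(184,290),(106,290),(42,260),(45,323),(205,289),(237,289)])
for n,P,uv in(("jig",JIG,jig),("blank",BL,b),("plate",PL,pl)):
    p,f=fit(d,P,uv,[.45,0,1.57]);print(n,p.round(4),f.round(1))
print("spanner ends, px->world z=5mm")
E
```

```text
jig [0.4788 0.0898 1.7513] [0.3 0.4 0.3 1.  0.5 0.2 0.1 0.5 0.3 0.5 0.2 0.1 0.1 0.1]
blank [ 0.4818 -0.2876  1.4374] [0.4 0.1 0.2 0.  0.3 0.1 0.  0.1]
plate [0.3873 0.2878 1.5859] [0.8 0.2 0.8 0.3 0.7 0.3 0.3 0.1 0.8 0.4 0.1 0.2 0.5 0.2 0.4 0.1]
spanner ends, px->world z=5mm
```

Request:
{"method": "move_arm", "body": {
  "rows": [
    [0,0,0,1.53,85],
    [0,0,0,1.53,85],
    [0,0,0,1.53,85],
    [0,0,0,1.53,85],
    [0,0,0,1.53,85],
    [0,0,0,1.53,85],
    [0,0,0,1.53,85],
    [0,0,0,1.53,85],
    [0,0,0,1.53,85],
    [0,0,0,1.53,85],
    [0,0,0,1.5,85],
    [-15,45,0,0,85],
    [-15,45,0,0,85],
    [-15,45,0,0,85],
    [-15,45,0,0,85],
    [-15,45,0,0,85],
    [-15,45,0,0,85]
  ],
  "grip_force": 100
}}

```text
time_s: 1.8
ee_pos: [0.3807, 0.3839, 0.231]
orientation: [[0.133, 0.991, -0.001], [0.991, -0.133, -0.0], [-0.0, -0.0, -1.0]]
wrist_force: [0.1, 1.4, 0.4]
finger_gap: 0.085
grip_force: 0.0
```

Request:
{"method": "move_arm", "body": {
  "rows": [
    [-42,11,0,0,85],
    [-42,11,0,0,85],
    [-42,11,0,0,85],
    [-42,11,0,0,85],
    [-42,11,0,0,85],
    [-42,11,0,0,85],
    [-42,11,0,0,85],
    [-42,11,0,0,85],
    [-42,11,0,0,80],
    [-42,11,0,0,75],
    [-42,11,0,0,70],
    [-42,11,0,0,70],
    [-42,11,0,0,70],
    [-42,11,0,0,70],
    [-42,11,0,0,70],
    [-42,11,0,0,70],
    [-38,15,0,0,70],
    [0,0,0,0,70],
    [0,0,0,0,70]
  ]
}}

```text
time_s: 3.7
ee_pos: [0.4739, -0.3443, 0.2302]
orientation: [[0.134, 0.991, -0.002], [0.991, -0.134, 0.002], [0.001, -0.002, -1.0]]
wrist_force: [-0.2, -0.2, 0.5]
finger_gap: 0.07
grip_force: 0.0
```

Run:
```python
from cell import arm
import cv2,pickle
d=arm.read_camera("wrist");s=arm.observe();pickle.dump((d,s),open("w1.pkl","wb"));cv2.imwrite("pics/w1.png",d["pixels"][:,:,::-1]);print(s["ee_pos"],s["orientation"],s["joints"],s["finger_gap"],s["wrist_force"])
```

```text
[ 0.47379396 -0.34332895  0.23053638] [[ 0.13309596  0.99110184 -0.00161367]
 [ 0.99110218 -0.13309337  0.00161938]
 [ 0.0013902  -0.00181484 -0.99999739]] [-6.27269978e-01  3.65976327e-01  1.43854020e-02  1.22146236e+00
  3.63984259e-04  1.07701689e+00] 0.06995063043638987 [ 0.64280574  0.92382254 -0.47652658]
```

View pics/w1.png

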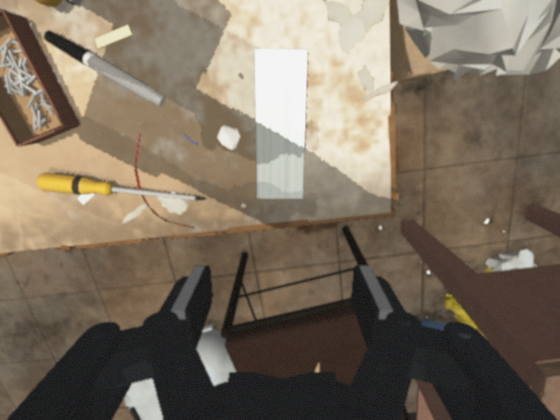

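The wrist view shows the blank with corners at about (255,48), (307,50), (303,199) and (257,198), well centred between the fingers.

Run:
```python
from h import *;import pickle
d,s=pickle.load(open("w1.pkl","rb"))
uv=np.array([(307,49.5),(303.5,199),(257,198),(255,48)],float)
g=cv2.cvtColor(d["pixels"],cv2.COLOR_RGB2GRAY)
uv2=cv2.cornerSubPix(g,uv.astype(np.float32).reshape(-1,1,2),(5,5),(-1,-1),(3,30,.01))[:,0];print(uv2)
for q in(uv,uv2):
    p,f=fit(d,BL,q,[.48,-.29,1.44]);print(p.round(4),f.round(1))
R=s["orientation"]
g=w(p,[[-58,0,0]])[0];v=R.T@(g-s["ee_pos"]);print(g,v*1000,"yaw turn units",-(p[2]-np.arctan2(R[1,0],R[0,0]))/np.radians(5))
```

```text
[[307.10184   52.137806]
 [301.59244  198.29659 ]
 [256.66663  197.3245  ]
 [255.71355   47.962036]]
[ 0.4795 -0.2886  1.4263] [0.9 0.6 0.3 0.1 0.  0.5 0.4 0.4]
[ 0.479  -0.2885  1.4147] [1.2 3.  0.4 0.8 0.8 0.9 0.7 0. ]
[ 0.47000412 -0.34576129  0.        ] [ -3.23559452  -3.01400083 230.5379558 ] yaw turn units 0.2591375610507378
```

Request:
{"method": "move_arm", "body": {
  "rows": [
    [-2,-1.5,30,0.1,70],
    [0,0,45,0,70],
    [0,0,45,0,70],
    [0,0,45,0,70],
    [0,0,35,0,70],
    [0,0,15,0,70],
    [0,0,7,0,70],
    [0,0,5,0,70],
    [0,0,2,0,70],
    [0,0,0,0,70]
  ]
}}

```text
time_s: 4.75
ee_pos: [0.4734, -0.3459, 0.0033]
orientation: [[0.141, 0.99, 0.001], [0.99, -0.141, -0.001], [-0.001, 0.002, -1.0]]
wrist_force: [-0.2, 0.0, 0.5]
finger_gap: 0.0697
grip_force: 0.0
```

Request:
{"method": "move_arm", "body": {
  "rows": [
    [0,0,2,0,70],
    [0,0,2,0,70],
    [0,0,0,0,70]
  ]
}}

```text
time_s: 5.05
ee_pos: [0.4727, -0.3458, -0.0016]
orientation: [[0.141, 0.99, 0.0], [0.99, -0.141, -0.0], [-0.0, 0.0, -1.0]]
wrist_force: [-0.3, 0.3, -0.9]
finger_gap: 0.0701
grip_force: 0.0
```

Request:
{"method": "move_arm", "body": {
  "rows": [
    [0,0,2,0,66],
    [0,0,0,0,58],
    [0,0,0,0,50],
    [0,0,0,0,46],
    [0,0,0,0,46],
    [0,0,0,0,46]
  ],
  "grip_force": 100
}}

```text
time_s: 5.65
ee_pos: [0.4724, -0.3456, -0.0031]
orientation: [[0.141, 0.99, -0.0], [0.99, -0.141, -0.0], [-0.0, -0.0, -1.0]]
wrist_force: [-1.7, -0.0, 4.8]
finger_gap: 0.0528
grip_force: 105.3
```

Request:
{"method": "move_arm", "body": {
  "rows": [
    [0,0,-8,0,46],
    [0,0,-12,-0.7,46],
    [0,0,-15,-1,46],
    [0,0,-15,-1,46],
    [0,0,-10,-1,46],
    [22,17,0,0,46],
    [22,17,0,0,46],
    [22,17,0,0,46],
    [22,17,0,0,46],
    [22,16,0,0,46],
    [0,0,0,0,46],
    [0,0,0,0,46]
  ]
}}

```text
time_s: 6.85
ee_pos: [0.5354, -0.2219, 0.0562]
orientation: [[-0.181, 0.983, -0.001], [0.983, 0.181, -0.0], [-0.0, -0.001, -1.0]]
wrist_force: [-0.7, -0.5, -2.8]
finger_gap: 0.053
grip_force: 105.2
```

Run:
```python
from cell import arm
import cv2,pickle
d=arm.read_camera("wrist");t=arm.read_camera("top");s=arm.observe();pickle.dump((d,t,s),open("w2.pkl","wb"));
cv2.imwrite("pics/w2.png",cv2.resize(d["pixels"][:,:,::-1],(800,600),interpolation=cv2.INTER_CUBIC));print(s["ee_pos"],s["orientation"],s["wrist_force"],s["wrist_torque"])
```

```text
[ 0.53505827 -0.22282223  0.05622791] [[-1.79555481e-01  9.83747660e-01 -6.08969859e-04]
 [ 9.83747825e-01  1.79555308e-01 -3.28779170e-04]
 [-2.14091969e-04 -6.58106876e-04 -9.99999761e-01]] [-0.16840016 -0.52344689 -3.01640829] [-0.13597517 -0.01758541 -0.02097268]
```

View pics/w2.png

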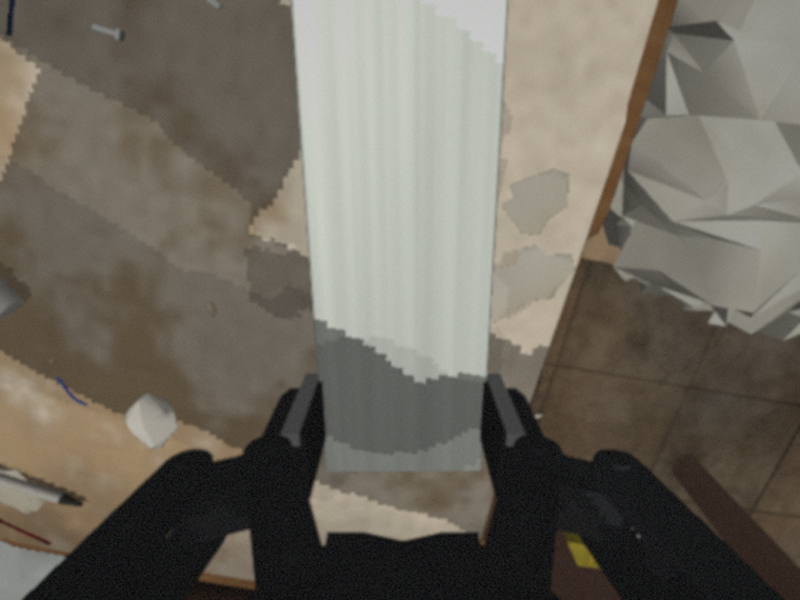

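The wrist view shows the blank held with its rear corners at about (325,470) and (482,470) and its sides running to (295,0) and (508,0). The bolt is at (108,33), well off to the side.

Run:
```python
from h import *;import pickle
from scipy.spatial.transform import Rotation as Ro
d,t,s=pickle.load(open("w2.pkl","rb"))
k=.7
def M(p,P):
    return Ro.from_euler("ZYX",[p[3],p[4],0]).apply(np.asarray(P)/1000.)+p[:3]
def res(p):
    r=[]
    q=proj(d,M(p,[[-82.5,28,10],[-82.5,-28,10]]));r+=list((q-k*np.array([(325,470),(482,470)])).ravel())
    X=np.linspace(-80,60,60)
    for sgn,L in((28,[(295,0),(304,160),(314,320)]),(-28,[(508,0),(500,160),(491,320)])):
        q=proj(d,M(p,np.c_[X,0*X+sgn,0*X+10]));o=np.argsort(q[:,1])
        for u,v in L:r.append(np.interp(v*k,q[o,1],q[o,0])-u*k)
    return np.array(r)
e=s["ee_pos"];c=e+.058*s["orientation"][:,0]
f=least_squares(res,[c[0],c[1],.06,1.751,0],x_scale=[.01,.01,.01,.05,.05]);p=f.x
print(p.round(4),np.abs(f.fun).round(1)); R=s["orientation"];print("centre in tool",(R.T@(p[:3]-e)*1000).round(1))
J=f.jac;print("sd",np.sqrt(np.diag(np.linalg.inv(J.T@J))).round(4))
i=t["pixels"][170:330,220:440,::-1];cv2.imwrite("pics/t2.png",cv2.resize(i,None,fx=3.6,fy=3.6,interpolation=cv2.INTER_CUBIC))
```

```text
[ 0.5246 -0.1645  0.0565  1.7562  0.031 ] [0.2 0.2 0.1 0.2 0.  0.1 0.2 0.1 0.1 0.1]
centre in tool [59.2  0.1 -0.3]
sd [0.0003 0.0011 0.0006 0.0029 0.0155]
```

View pics/t2.png

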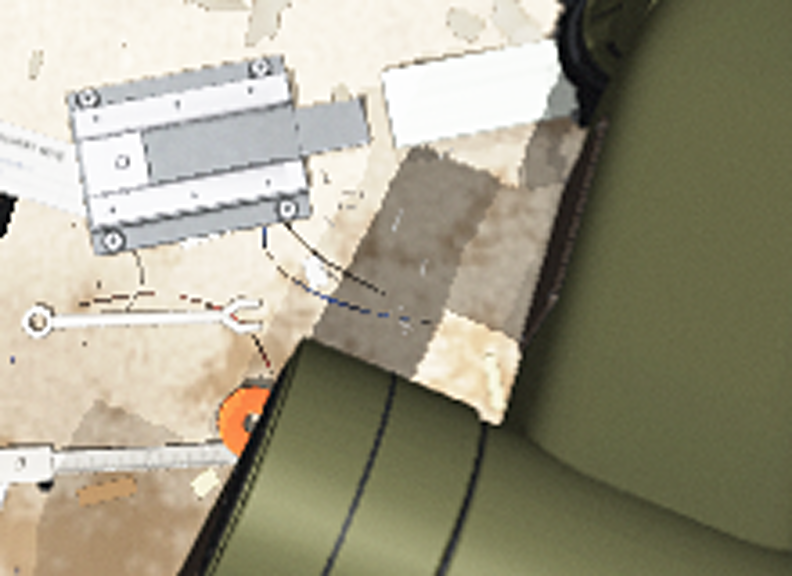

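The top crop shows the blank's front corners at (382,70) and (396,146), and the tongue's end at (365,95) and (372,143), nearly in line.

Run:
```python
from h import *;import pickle
d,t,s=pickle.load(open("w2.pkl","rb"))
z=lambda a:np.array(a,float)/3.6+[220,170]-.5+.5/3.6
j,f=fit(t,JIG,z([(67,92),(283,54),(310,213),(100,256),(363,95),(372,144),(123,162)]),[.479,.09,1.75]);print(j.round(4),f.round(1))
b,f=fit(t,[[82.5,-28,64],[82.5,28,64],[40,-28,65]],z([(382,71),(396,147),(445,58.5)]),[.5246,-.1645,1.756]);print("blank",b.round(4),f.round(1))
for q in(b,[.5246,-.1645,1.756]):
  for jj in(j,[.4788,.0898,1.7513]):
    c,sn=np.cos(jj[2]),np.sin(jj[2]);v=np.array(q[:2])-jj[:2];print("blank in jig",(1000*np.array([c*v[0]+sn*v[1],-sn*v[0]+c*v[1]])).round(1),round(q[2]-jj[2],4))
```

```text
[0.4793 0.0889 1.755 ] [0.1 0.1 0.  0.4 1.2 0.7 1.1 0.  0.  0.3 0.  0.7 0.1 0.1]
blank [ 0.5261 -0.1679  1.7315] [0.5 0.3 0.2 0.2 0.9 0.5]
blank in jig [-261.1    1. ] -0.0234
blank in jig [-262.    -0.3] -0.0198
blank in jig [-257.4    1.8] 0.001
blank in jig [-258.4    0.6] 0.0047
```

Request:
{"method": "move_arm", "body": {
  "rows": [
    [0,1,8,0,46],
    [0,0,8,0,46],
    [10,0,8,0,46],
    [15,0,0,0,46],
    [15,0,1,0,46],
    [5,0,1,0,46],
    [0,0,1,0,46],
    [0,0,1,0,46],
    [0,0,1,0,46],
    [0,0,0,0,46]
  ]
}}

```text
time_s: 7.95
ee_pos: [0.5286, -0.1783, 0.0273]
orientation: [[-0.18, 0.984, 0.0], [0.984, 0.18, -0.0], [-0.0, 0.0, -1.0]]
wrist_force: [-0.3, 0.8, -3.5]
finger_gap: 0.0528
grip_force: 105.2
```

Request:
{"method": "move_arm", "body": {
  "rows": [
    [0,0,1,0,46],
    [5,0,0.5,0,46],
    [8,0,0,0,46],
    [8,0,0,0,46],
    [8,0,0,0,46],
    [6,0,0,0,46],
    [0,0,0,0,46]
  ]
}}

```text
time_s: 8.65
ee_pos: [0.5215, -0.1422, 0.0258]
orientation: [[-0.182, 0.983, -0.001], [0.983, 0.182, 0.001], [0.001, -0.001, -1.0]]
wrist_force: [-1.3, 0.1, -1.8]
finger_gap: 0.0529
grip_force: 105.3
```

Request:
{"method": "move_arm", "body": {
  "rows": [
    [8,0,0,0,46],
    [8,0,0,0,46],
    [8,0,0,0,46],
    [6,0,0,0,46],
    [0,0,0,0,46]
  ]
}}

```text
time_s: 9.15
ee_pos: [0.5159, -0.1125, 0.0256]
orientation: [[-0.181, 0.983, -0.001], [0.983, 0.181, 0.002], [0.002, -0.001, -1.0]]
wrist_force: [-2.4, 1.1, -2.0]
finger_gap: 0.0527
grip_force: 105.3
```

Request:
{"method": "move_arm", "body": {
  "rows": [
    [8,0,0,0,46],
    [8,0,0,0,46],
    [8,0,0,0,46],
    [8,0,0,0,46],
    [8,0,0,0,46],
    [5,0,0,0,46],
    [0,0,0,0,46]
  ]
}}

```text
time_s: 9.85
ee_pos: [0.5074, -0.0684, 0.0255]
orientation: [[-0.181, 0.983, -0.002], [0.983, 0.181, 0.001], [0.002, -0.002, -1.0]]
wrist_force: [-4.6, -0.6, -1.7]
finger_gap: 0.0529
grip_force: 105.4
```

Request:
{"method": "move_arm", "body": {
  "rows": [
    [5,-0.5,0,0,46],
    [5,0,0,0,46],
    [3,0,0,0,46],
    [1.5,0,0,0,46],
    [1.5,0,0,0,46],
    [1.5,0,0,0,46],
    [0,0,0,0,46]
  ]
}}

```text
time_s: 10.55
ee_pos: [0.5042, -0.0527, 0.0256]
orientation: [[-0.18, 0.984, -0.001], [0.984, 0.18, -0.001], [-0.0, -0.001, -1.0]]
wrist_force: [-4.0, -3.8, -2.2]
finger_gap: 0.0529
grip_force: 105.4
```

Request:
{"method": "move_arm", "body": {
  "rows": [
    [1.5,0,0,0,46],
    [1.5,0,0,0,46],
    [1,0,0,0,46],
    [0,0,0,0,46]
  ]
}}

```text
time_s: 10.95
ee_pos: [0.5035, -0.0489, 0.0256]
orientation: [[-0.179, 0.984, -0.001], [0.984, 0.179, -0.001], [-0.0, -0.001, -1.0]]
wrist_force: [-4.4, -3.8, -2.8]
finger_gap: 0.0528
grip_force: 105.4
```

Request:
{"method": "move_arm", "body": {
  "rows": [
    [1.5,0,0,0,46],
    [1.5,0,0,0,46],
    [1,0,0,0,46],
    [0,0,0,0,46]
  ]
}}

```text
time_s: 11.35
ee_pos: [0.5033, -0.0479, 0.0258]
orientation: [[-0.178, 0.984, -0.0], [0.984, 0.178, -0.007], [-0.007, -0.002, -1.0]]
wrist_force: [-3.4, -11.6, -2.3]
finger_gap: 0.0531
grip_force: 105.3
```

Request:
{"method": "move_arm", "body": {
  "rows": [
    [1.5,0,0,0,46],
    [1.5,0,0,0,46],
    [0,0,0,0,46]
  ]
}}

```text
time_s: 11.65
ee_pos: [0.5033, -0.0478, 0.0261]
orientation: [[-0.177, 0.984, 0.0], [0.984, 0.177, -0.014], [-0.014, -0.002, -1.0]]
wrist_force: [-4.6, -19.5, -0.7]
finger_gap: 0.0529
grip_force: 105.5
```

Request:
{"method": "move_arm", "body": {
  "rows": [
    [-4,0,0,0,46],
    [0,0,0,0,56],
    [0,0,0,0,66],
    [0,0,0,0,72],
    [0,0,0,0,72],
    [0,0,-20,0,72],
    [0,0,-40,0,72],
    [0,0,-40,0,72],
    [0,0,-30,0,72]
  ]
}}

```text
time_s: 12.55
ee_pos: [0.5052, -0.0452, 0.1586]
orientation: [[-0.18, 0.984, 0.004], [0.984, 0.18, 0.001], [-0.0, 0.004, -1.0]]
wrist_force: [1.0, -0.4, 0.5]
finger_gap: 0.072
grip_force: 0.0
```

Run:
```python
from cell import arm
import cv2,pickle
d=arm.read_camera("wrist");t=arm.read_camera("top");s=arm.observe();pickle.dump((d,t,s),open("w3.pkl","wb"));
cv2.imwrite("pics/w3.png",cv2.resize(d["pixels"][:,:,::-1],(800,600),interpolation=cv2.INTER_CUBIC));print(s["ee_pos"],s["orientation"],s["wrist_force"],s["time_s"])
```

```text
[ 0.5080321  -0.04551666  0.16084757] [[-1.80403641e-01  9.83531210e-01  1.09947695e-02]
 [ 9.83590322e-01  1.80416328e-01 -1.65020704e-04]
 [-2.14593895e-03  1.07845785e-02 -9.99939542e-01]] [1.10369122 0.15453583 0.73601983] 12.65
```

View pics/w3.png

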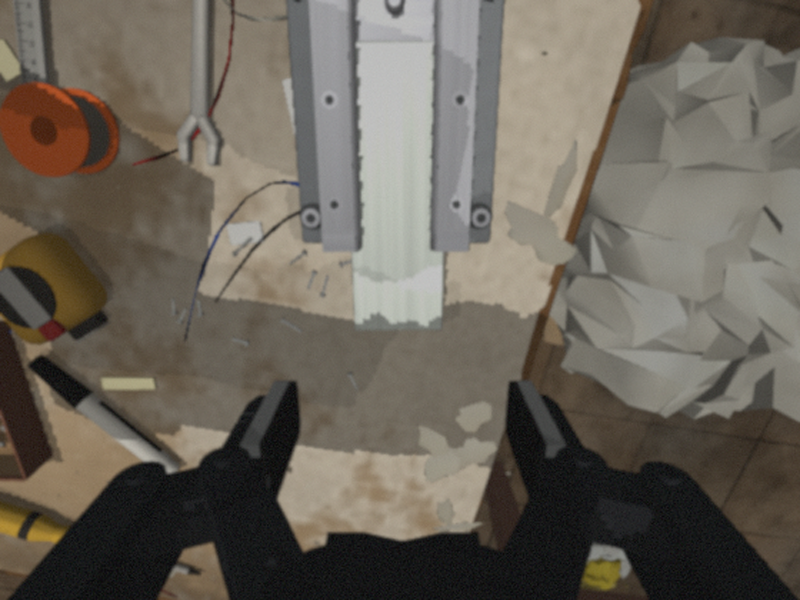

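The wrist view shows the blank in the slot under both lips, with its tail corners at (355,325) and (440,327). Its front edge sits at (356–434,41) against the stop, and the pin is at (395,2).

Run:
```python
from h import *;import pickle
d,t,s=pickle.load(open("w3.pkl","rb"))
P=[[-165,28,38],[-165,-28,38],[-111,42,49],[-111,-42,49],[-114,62,12],[-114,-62,12],[0,20.5,38],[0,-20.5,38]]
uv=.7*np.array([(355,325),(440,327),(321,248),(470,250),(303,240),(490,242),(356,41),(434,41)],float)
p,f=fit(d,P,uv,[.479,.089,1.753]);print(p.round(4),f.round(1))
R=s["orientation"];print("plate yaw diff etc", np.arctan2(R[1,0],R[0,0]))
# plate now from top
i=t["pixels"][170:340,140:330,::-1];cv2.imwrite("pics/t3.png",cv2.resize(i,None,fx=3.5,fy=3.5,interpolation=cv2.INTER_CUBIC))
```

```text
[0.477  0.0911 1.7499] [1.7 2.6 0.2 1.2 1.4 1.2 0.8 0.2 0.7 1.1 0.5 0.3 0.1 2.6 0.4 2.5]
plate yaw diff etc 1.7521935591385187
```

Request:
{"method": "move_arm", "body": {
  "rows": [
    [0,0,-20,1,72],
    [0,0,-15,0.9,72],
    [42,-17,0,0,72],
    [42,-17,0,0,72],
    [42,-17,0,0,72],
    [42,-17,0,0,72],
    [42,-17,0,0,72],
    [42,-17,0,0,72],
    [42,-15,0,0,60],
    [0,0,0,0,50],
    [0,0,0,0,50],
    [0,0,0,0,50]
  ]
}}

```text
time_s: 13.85
ee_pos: [0.3822, 0.2459, 0.1904]
orientation: [[-0.015, 1.0, -0.0], [1.0, 0.015, -0.001], [-0.001, -0.0, -1.0]]
wrist_force: [0.3, 0.2, 0.3]
finger_gap: 0.05
grip_force: 0.0
```

Run:
```python
from cell import arm
import cv2,pickle
d=arm.read_camera("wrist");s=arm.observe();pickle.dump((d,s),open("w4.pkl","wb"));
cv2.imwrite("pics/w4.png",cv2.resize(d["pixels"][:,:,::-1],(800,600),interpolation=cv2.INTER_CUBIC));print(s["ee_pos"],s["orientation"],s["finger_gap"],s["wrist_force"],s["time_s"])
```

```text
[0.38241735 0.2456055  0.19050213] [[-1.37921317e-02  9.99904826e-01 -3.40698170e-04]
 [ 9.99904799e-01  1.37919892e-02 -4.17027562e-04]
 [-4.12288966e-04 -3.46417434e-04 -9.99999855e-01]] 0.05020938029629223 [ 0.94735412 -0.40400674 -0.25760418] 13.9
```

View pics/w4.png

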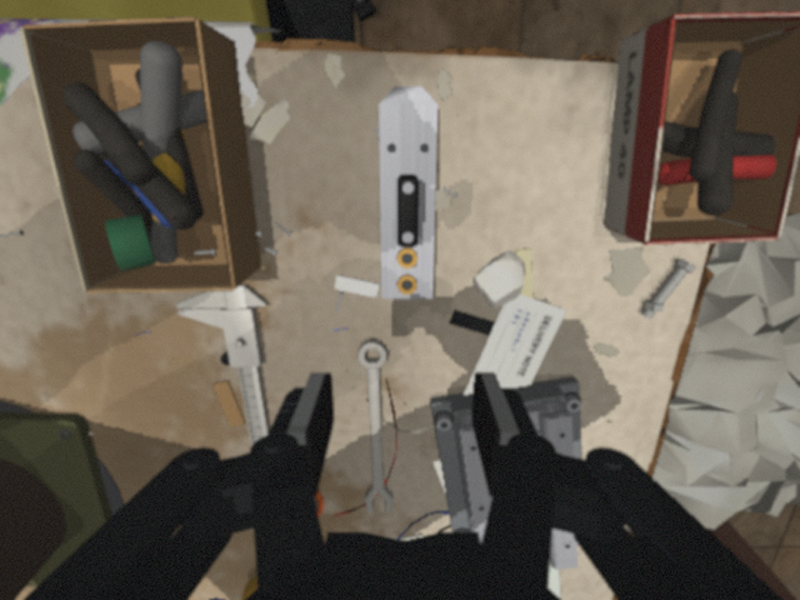

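The wrist view shows the plate with its nose up at (408,88), rear corners at (381,298) and (432,298), and the bar at (408,178–245). The boxes on both sides are well clear, and the bolt is far off at (667,287).

Run:
```python
from h import *;import pickle
d,s=pickle.load(open("w4.pkl","rb"))
P=[[-67.5,19.25,16],[-67.5,-19.25,16],[-36,0,19],[-56,0,19],[67.5,19.25,16],[67.5,-19.25,16],[23,0,42],[-23,0,42]]
uv=.7*np.array([(380.5,298),(433,298),(407.3,258),(407,285),(379,107),(437.5,105),(408.5,177),(408,246)],float)
p,f=fit(d,P,uv,[.387,.288,1.586]);print(p.round(4),f.round(1))
R=s["orientation"];print((R.T@(np.r_[p[:2],.021]-s["ee_pos"])*1000).round(1), -(p[2]-np.arctan2(R[1,0],R[0,0]))/np.radians(5))
```

```text
[0.3848 0.2892 1.581 ] [0.6 0.3 0.3 0.4 0.  0.5 0.1 0.1 0.  2.1 0.1 0.6 0.1 0.3 0.1 1.4]
[ 43.7   3.1 169.5] 0.04102852021158606
```

Request:
{"method": "move_arm", "body": {
  "rows": [
    [20,3,20,0,50],
    [24,0,40,0,50],
    [0,0,40,0,45],
    [0,0,35,0,40],
    [0,0,20,0,40],
    [0,0,10,0,40],
    [0,0,4,0,40],
    [0,0,0,0,20],
    [0,0,0,0,5],
    [0,0,0,0,5],
    [0,0,0,0,5],
    [0,0,0,0,5]
  ],
  "grip_force": 110
}}

```text
time_s: 15.1
ee_pos: [0.3855, 0.2909, 0.0231]
orientation: [[-0.015, 1.0, 0.002], [1.0, 0.015, 0.001], [0.001, 0.002, -1.0]]
wrist_force: [-0.1, -2.6, 5.8]
finger_gap: 0.0116
grip_force: 108.7
```

Request:
{"method": "move_arm", "body": {
  "rows": [
    [0,0,-10,0,5],
    [0,0,-30,0,5],
    [0,0,-38,-0.9,5],
    [-20,5,0,-1,5],
    [-36,8,0,0,5],
    [-36,8,0,0,5],
    [-36,8,0,0,5],
    [-36,8,0,0,5],
    [-36,8,0,0,5],
    [-36,8,0,0,5],
    [-20,3,0,0,5],
    [0,0,0,0,5],
    [0,0,0,0,5]
  ]
}}

```text
time_s: 16.4
ee_pos: [0.4835, 0.048, 0.0997]
orientation: [[-0.179, 0.984, -0.001], [0.984, 0.179, 0.001], [0.001, -0.001, -1.0]]
wrist_force: [-0.7, 0.9, -4.5]
finger_gap: 0.0113
grip_force: 108.1
```

Run:
```python
from cell import arm
import cv2,pickle
import numpy as np
d=arm.read_camera("wrist");s=arm.observe();pickle.dump((d,s),open("w5.pkl","wb"));
cv2.imwrite("pics/w5.png",cv2.resize(d["pixels"][:,:,::-1],(800,600),interpolation=cv2.INTER_CUBIC));R=s["orientation"];print(s["ee_pos"],np.arctan2(R[1,0],R[0,0]),R[:,2],s["wrist_force"],s["wrist_torque"],s["time_s"])
```

```text
[0.48327899 0.04850148 0.0997065 ] 1.7519238117779934 [-1.22975220e-03  6.25595913e-04 -9.99999048e-01] [-0.27033549  0.35926697 -4.38033403] [-0.02980391 -0.0270479  -0.00178952] 16.45
```

View pics/w5.png

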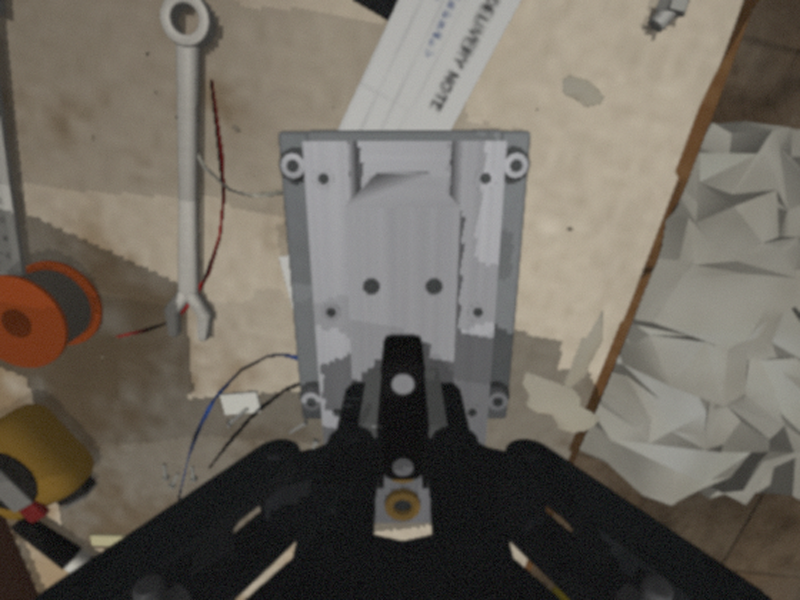

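The wrist view shows the plate over the gap with shoulders at about (348,203) and (460,205), and nose tip at (378–427,173). The jig's far corners are at (280,132) and (530,132), and its rail ends at (302,141) and (508,141).

Run:
```python
from h import *;import pickle
d,s=pickle.load(open("w5.pkl","rb"));e=s["ee_pos"];R=s["orientation"]
k=.7
j,f=fit(d,[[50,62,12],[50,-62,12],[45,42,49],[45,-42,49]],k*np.array([(280,132),(530,132),(302,141),(508,141)],float),[.478,.09,1.751]);print("jig",j.round(4),f.round(1))
Z=1000*(e[2]-.0231)
p,f=fit(d,[[67.5,19.25,16+Z],[67.5,-19.25,16+Z],[78,9,16+Z],[78,-9,16+Z]],k*np.array([(348,204),(460,205),(377,174),(427,173)],float),[.483,.046,1.751]);print("plate",p.round(4),f.round(1))
print("plate in tool",(R.T@(np.r_[p[:2],0]-e)*1000).round(1))
for jj in(j,[.478,.0908,1.751]):
    c,sn=np.cos(jj[2]),np.sin(jj[2]);v=p[:2]-jj[:2];print("plate in jig",(1000*np.array([c*v[0]+sn*v[1],-sn*v[0]+c*v[1]])).round(1),p[2]-jj[2])
```

```text
jig [0.4768 0.0895 1.7497] [2.1 0.4 1.5 0.4 0.5 0.4 0.4 0.4]
plate [0.4835 0.0471 1.7485] [2.  1.  0.9 0.4 1.1 1.  2.8 0.2]
plate in tool [-1.5  0.1 99.7]
plate in jig [-42.9   0.9] -0.0011734857305516488
plate in jig [-44.    2.4] -0.0024575519836143034
```

Request:
{"method": "move_arm", "body": {
  "rows": [
    [-2,1.2,10,0,5],
    [0,0,12,0,5],
    [0,0,4,0,5],
    [0,0,2,0,5],
    [0,0,1,0,5],
    [0,0,0,0,5]
  ]
}}

```text
time_s: 17.05
ee_pos: [0.4857, 0.0466, 0.0709]
orientation: [[-0.181, 0.984, 0.0], [0.984, 0.181, 0.0], [0.0, 0.0, -1.0]]
wrist_force: [-0.6, -0.1, -4.3]
finger_gap: 0.0114
grip_force: 108.0
```

Request:
{"method": "move_arm", "body": {
  "rows": [
    [0,0,1,0,5],
    [0,0,1,0,5],
    [0,0,1,0,5],
    [0,0,0,0,5]
  ]
}}

```text
time_s: 17.45
ee_pos: [0.4855, 0.0463, 0.0678]
orientation: [[-0.18, 0.984, -0.0], [0.984, 0.18, 0.0], [0.0, -0.0, -1.0]]
wrist_force: [-0.7, 0.6, -4.5]
finger_gap: 0.0113
grip_force: 108.0
```

Request:
{"method": "move_arm", "body": {
  "rows": [
    [0,0,1,0,5],
    [0,0,0.5,0,5],
    [0,0,0.5,0,5],
    [0,0,0,0,5]
  ]
}}

```text
time_s: 17.85
ee_pos: [0.4859, 0.0462, 0.0664]
orientation: [[-0.18, 0.984, 0.001], [0.984, 0.18, -0.0], [-0.001, 0.001, -1.0]]
wrist_force: [-0.9, -2.8, 3.5]
finger_gap: 0.0114
grip_force: 109.3
```

Request:
{"method": "move_arm", "body": {
  "rows": [
    [1,0,0,0,5],
    [1,0,0,0,5],
    [1,0,0,0,5],
    [0,0,0,0,5]
  ]
}}

```text
time_s: 18.25
ee_pos: [0.4858, 0.0478, 0.0666]
orientation: [[-0.179, 0.984, 0.002], [0.984, 0.179, -0.004], [-0.004, 0.001, -1.0]]
wrist_force: [0.0, -6.7, 6.5]
finger_gap: 0.0111
grip_force: 109.6
```

Request:
{"method": "move_arm", "body": {
  "rows": [
    [1,0,0,0,5],
    [1,0,0,0,5],
    [0,0,0,0,5]
  ]
}}

```text
time_s: 18.55
ee_pos: [0.4853, 0.0502, 0.0664]
orientation: [[-0.179, 0.984, 0.001], [0.984, 0.179, -0.003], [-0.003, 0.001, -1.0]]
wrist_force: [0.2, -4.6, 3.5]
finger_gap: 0.0115
grip_force: 109.4
```

Request:
{"method": "move_arm", "body": {
  "rows": [
    [1,0,0,0,5],
    [0.5,0,0,0,5],
    [0,0,0,0,5]
  ]
}}

```text
time_s: 18.85
ee_pos: [0.4841, 0.0532, 0.0653]
orientation: [[-0.18, 0.984, -0.001], [0.984, 0.18, 0.001], [0.001, -0.001, -1.0]]
wrist_force: [-0.3, 0.1, -5.0]
finger_gap: 0.0115
grip_force: 108.1
```

Request:
{"method": "move_arm", "body": {
  "rows": [
    [1,0,0,0,5],
    [0,0,0,0,5]
  ]
}}

```text
time_s: 19.05
ee_pos: [0.4839, 0.0541, 0.0654]
orientation: [[-0.18, 0.984, -0.001], [0.984, 0.18, 0.0], [0.001, -0.001, -1.0]]
wrist_force: [-0.3, 0.3, -4.4]
finger_gap: 0.0118
grip_force: 108.1
```

Request:
{"method": "move_arm", "body": {
  "rows": [
    [0,0,1,0,5],
    [0,0,1,0,5],
    [0,0,0,0,5]
  ]
}}

```text
time_s: 19.35
ee_pos: [0.484, 0.0538, 0.0635]
orientation: [[-0.18, 0.984, -0.001], [0.984, 0.18, 0.0], [0.0, -0.0, -1.0]]
wrist_force: [-0.3, 0.8, -3.2]
finger_gap: 0.011
grip_force: 108.1
```

Request:
{"method": "move_arm", "body": {
  "rows": [
    [0,0,1,0,5],
    [0,0,1,0,5],
    [0,0,0.7,0,5],
    [0,0,0,0,5]
  ]
}}

```text
time_s: 19.75
ee_pos: [0.4841, 0.0538, 0.0612]
orientation: [[-0.18, 0.984, -0.0], [0.984, 0.18, 0.0], [0.0, -0.0, -1.0]]
wrist_force: [-1.4, 0.5, -2.3]
finger_gap: 0.011
grip_force: 108.4
```

Underside is at about 38 mm, so the plate is nearly seated; now I'll press.

Request:
{"method": "move_arm", "body": {
  "rows": [
    [0,0,1,0,5],
    [0,0,1,0,5],
    [0,0,0,0,5]
  ]
}}

```text
time_s: 20.05
ee_pos: [0.4841, 0.0538, 0.0611]
orientation: [[-0.18, 0.984, 0.001], [0.984, 0.18, 0.0], [0.0, 0.001, -1.0]]
wrist_force: [-5.6, -0.1, 13.6]
finger_gap: 0.0111
grip_force: 110.9
```

Request:
{"method": "move_arm", "body": {
  "rows": [
    [0,0,0.6,0,5],
    [0,0,0,0,5],
    [0,0,0,0,5],
    [0,0,0,0,5],
    [0,0,0,0,5],
    [0,0,0,0,5]
  ]
}}

```text
time_s: 20.65
ee_pos: [0.484, 0.0538, 0.061]
orientation: [[-0.18, 0.984, 0.001], [0.984, 0.18, 0.0], [0.0, 0.001, -1.0]]
wrist_force: [-7.4, -1.2, 19.6]
finger_gap: 0.0112
grip_force: 111.7
```

Run:
```python
from cell import arm
import cv2
d=arm.read_camera("wrist");s=arm.observe()
cv2.imwrite("pics/w6.png",cv2.resize(d["pixels"][:,:,::-1],(800,600),interpolation=cv2.INTER_CUBIC));print(s["ee_pos"],s["orientation"],s["wrist_force"],s["wrist_torque"])
```

```text
[0.48405374 0.05376441 0.06102792] [[-1.80160337e-01  9.83636687e-01  1.05885332e-03]
 [ 9.83637257e-01  1.80160250e-01  1.77235216e-04]
 [-1.64282191e-05  1.07345833e-03 -9.99999424e-01]] [-7.13661706 -0.81465779 20.06813074] [-0.17946724  1.49805038  0.07083814]
```

View pics/w6.png

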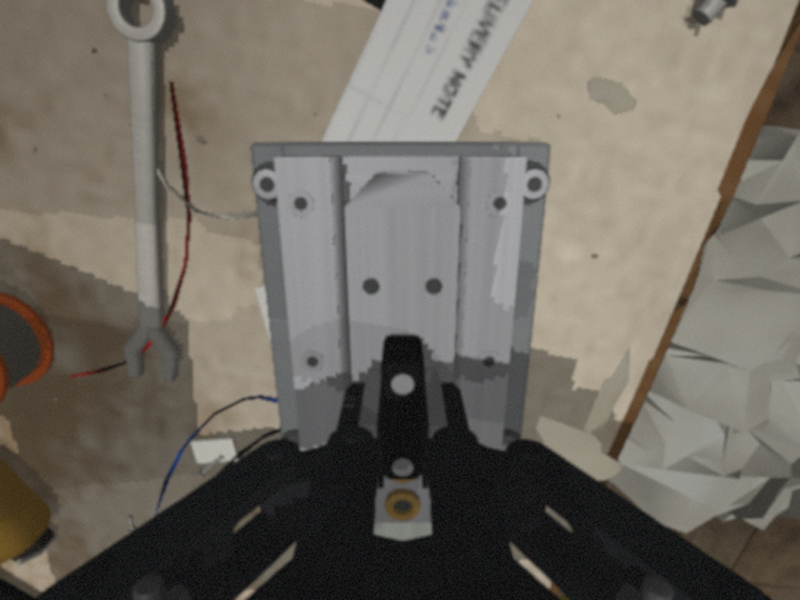

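The plate is seated low between the lips, with its nose at (350–450,175–205). I'll ease off the sideways load slightly.

Request:
{"method": "move_arm", "body": {
  "rows": [
    [0,-0.5,0,0,5],
    [0,-0.3,0,0,5],
    [0,0,0,0,5],
    [0,0,0,0,5],
    [0,0,0,0,5]
  ]
}}

```text
time_s: 21.2
ee_pos: [0.484, 0.0538, 0.061]
orientation: [[-0.18, 0.984, 0.002], [0.984, 0.18, 0.0], [0.0, 0.002, -1.0]]
wrist_force: [-6.5, -0.7, 17.6]
finger_gap: 0.0114
grip_force: 111.2
```

```bash
python3 -c "
from cell import arm
print(arm.sign_off())"
```

```text
the job is handed in; nothing more can be done
None
```

The job is handed in at about 21 s: the blank is home against the stop, and the drill plate is seated on the pin, still gripped and pressed down with about 20 N. The spanner and bolt were left alone; `sign_off()` gave no verdict.

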